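Trace the part's seam with the sprung stylus, then draw it back to its set length and hold

TASK

Take the upright handle of the tracing fixture's sprung stylus rod and guide it slowly (no faster than 6 cm per second) along the seam of the clamped part, with the tip kept against the seam all the way, until the carriage reaches its left-hand end stop (left as seen from the robot). Then pull the rod straight out of its sleeve against its spring until the pointer fin on the handle lines up with the index blade on the scale bar, and keep holding it there: wait at least two seconds and finish while still gripping the handle, with the carriage still at the left end. Leave the things standing around the fixture alone.

Things in the scene. Friction and masses are not known exactly. Their poses are not given: they have to be found in the camera images.
- fixture: Fixed tracing fixture; white base plate 290 x 300 x 20 mm. Origin on the table; plate spans x -120..170, y -150..150 mm. Its x axis points away from the robot, y to the left, z up; turned up to 0.3 rad. Carriage travels along its +y, rod pulls out along its -x. Beyond the carriage a clamped two-plate part (top 86 mm) with a straight dark seam facing the robot, along y at x 115, z 60 mm.
- grip: Stylus rod's handle: black upright block, 14 (x) x 26 (y) x 60 mm high on the robot-side end of the 10 mm steel rod. Origin on the rod's axis, 60 mm above the table; block from 8 mm below to 52 mm above it. Axes as the fixture's. Nothing else near it is higher than 12 mm above its origin: its upper 38 mm can be gripped from above across x or y. Moves only along y (carriage) and x (rod).
- fin (a point): Tip of the thin steel pointer fin (3 mm thick in x, 6 mm high) sticking out of the handle to the left: 47 mm to the +y side of the handle's origin, same x and height. Moves with the handle.
- index_mark (a point): Tip of the steel index blade (3 mm thick) of the dark clamp on the scale bar, which lies left of the rod, parallel to it, and rides on the carriage. At the rod's height, 9 mm left of the fin's tip. Locked at a place that varies, 35 to 65 mm nearer the robot than the fin with the rod in. The fin passes it freely; lined up when both have the same x in the fixture's frame. Axes as the fixture's.
- seam_end (a point): Point on the seam where the stylus tip stands when the carriage is at its left-hand end stop: in the fixture's frame x 115, y 60, z 60 mm.
- carriage (a joint): Carriage travel in m to the left (+y of the fixture): 0 at the right-hand stop, 0.12 at the left-hand end stop; starts between 0 and 0.035. Slides with about 1.5 N of friction and stays where it is left.
- rod (a joint): How far the rod is pulled out of its sleeve towards the robot (-x of the fixture), m: 0 with the stylus tip on the seam (a stop), at most 0.09. An inner spring pulls it back in: 4.8 N at 0 and 1.2 N more for each 10 mm (about 9 to 12.6 N at the index blade). Released, it springs back.
- index (a joint): Place of the index blade on its scale in m, 0.035 to 0.065: fin and index blade line up when joint rod equals this value. Locked; not to be moved.
- ring_gauge: Bystander: steel ring, 64 mm across, 20 mm high, lying on the table, left of the fixture; origin under its centre.
- screwdriver: Bystander: screwdriver lying on the table right of the fixture, about along its x; origin under it.
- oil_jar: Bystander: closed jar, 56 mm across, 70 mm high, left of the fixture, beside its plate; origin under its centre.
- gauge_block: Bystander: steel gauge block standing upright, 35 x 9 x 50 mm, right of the fixture, beside its plate; origin under its centre.

How it is judged:
By the outcome, as a careful person would: the job done as asked, in the order asked, and still so for the second after the job is handed in, while the arm keeps its last pose, push and grip.
It also fails if it takes over 48 s, if anything falls off the work surface, if the arm or the gripper's body presses on something with over 40 N, if the wrist force passes 120 N, or if a joint passes its speed limit or range.

ROBOT

A 7-joint arm with a two-finger parallel gripper is mounted at the origin on the work surface. World frame = base frame: x ahead of the robot, y to its left, z up, the work surface at z = 0. Lengths are in m, angles in rad, forces in N, time in s.
With the tool pointing down it reaches from about 0.4 to 0.9 m from the base axis. Payload 5.5 kg.
Tool frame: the origin (TCP) lies between the finger pads; the fingertips stand 19 mm ahead of it and the grasp point (between the pads) is the TCP; z points along the fingers, y is the direction in which the jaws open and shut (so a half turn about z gives the same grasp; the last joint's range is limited). The gripper opens to 92 mm and grips with 3 to 60 N. Pads are 19 mm wide; open, the fingers measure 130 mm over their backs; the gripper's body (75 mm by 190 mm) begins 47 mm behind the grasp point.
Start: joints at [1.61, 0.501, -0.427, 1.55, 0.221, 1.138, -0.21], TCP at [0.144, -0.634, 0.246] pointing down, gripper open.
Joint ranges: [-2.88, 2.88], [-0.31, 2.03], [-1.54, 1.56], [0.2, 2.42], [-1.41, 4.55], [0.19, 2.02], [-2.57, 2.57]. Speed limits (rad/s): [2.57, 2.57, 3.14, 3.14, 3.14, 3.14, 3.14].

INTERFACE

Orientations are given as a unit quaternion [x, y, z, w].
In Python, from workcell import status, grab_frame, arm gives the robot as it stands.
- The arm moves only by the tool carry_out, never from a script. Its argument "targets" is a list of rows, each a list of 6 numbers: the shift along the tool's x, y, z as a fraction of full scale, then the turn, a rotation vector about the tool's x, y, z as a fraction of full scale. A call has 1 to 12 rows; each row shifts and turns the commanded pose from where the row before left it, along the tool's axes as they then stand; what a row does not reach is not made up. Full scale, the value 1, is 0.75 m for a shift and 6 degrees for a turn. A row lasts 1/12 s, in which the tool goes at most 41.7 mm and 7.16 degrees, less where a joint would pass 70% of its speed; a pose out of reach is approached as far as the arm can. A call with a number of a shift or a turn outside -1 to 1 is refused whole. A call with a gripper value outside its range is refused whole. "claw" is the closure, from -1 (fully open) to 1 (shut), set as the call begins (left out, the last holds). The fingers move at their own pace and stop on an object; the grip force is fixed at half the most. Time passes only in rows, so rows that do not move let the fingers close. It gives the time, the measured TCP pose, the force and the opening at its end, in the units of the state.
- status.state(): the state, without advancing time (a new reading comes with each control period).
- grab_frame(name): name is "side" or "top"; returns a dict with "pixels" (420x560x3 uint8, red, green, blue), "fx", "fy", "cx", "cy" (pixels), "pose" (4x4, takes a point from camera to world coordinates). Camera axes: x right, y up, looking along -z (the intrinsics and any distortion apply to the point x, -y, -z); pixel columns grow to the right and rows downward; lengths in m; the calibration is good to about 2 mm. A picture is of the moment at which its call begins. There is no depth.
- arm.sign_off(): hands the job in, once; it reports no verdict.
The state is a dict: "t": time; "qpos": joint angles; "qvel": joint speeds; "joint_torque": joint torques, N m; "eef_pos": TCP position; "tool_rot": TCP orientation; "ft_force": force on the tool from outside, world axes, zero at the start; "wrist_torque": the same for the moment, N m; "opening": opening from 0.0 (shut) to 1.0 (fully open).
Only numpy, scipy, OpenCV 4.12 (cv2) and the standard library are available. Lean on these libraries where they do the work, as an engineer would, in place of code of your own. Each camera call takes 0.05 s, during which the arm holds its last target.

## Working session

There is one attempt and no reset: what is moved stays moved. The work goes in short steps, Python scripts to look and compute and a tool call to move; the robot and the scene stay as the last step left them, time stands still between calls to the robot, and variables do not carry over. Pictures are saved under pics/ and viewed, and the job is handed in when it is done.

Besides the shell and the picture viewer there is one more tool, called by a JSON object that holds its "api" and its "payload", one argument or row to a line. carry_out: Moves the arm, as the interface text tells. Shift numbers are shares of 0.75 m and turn numbers shares of 6 degrees, none past 1 either way. Its arguments: {"type":"object","properties":{"targets":{"type":"array"},"claw":{"type":"number"}},"required":["targets"]}

```bash
mkdir -p pics; ls
cat > h.py <<'E'
import numpy as np, cv2
from workcell import status, grab_frame, arm
def snap(n,f):
    d=grab_frame(n); cv2.imwrite(f,d["pixels"][:,:,::-1]); 
    np.savez(f.replace('.png','.npz'),**{k:v for k,v in d.items()}); return d
def load(f): return dict(np.load(f.replace('.png','.npz'),allow_pickle=True))
def ray(d,u,v):
    P=np.array(d["pose"]); r=np.array([(u-d["cx"])/d["fx"],-(v-d["cy"])/d["fy"],-1.0]); return P[:3,3],P[:3,:3]@r
def atz(d,u,v,z):
    o,r=ray(d,u,v); return o+r*(z-o[2])/r[2]
def proj(d,p):
    P=np.array(d["pose"]); c=P[:3,:3].T@(np.asarray(p)-P[:3,3]); return float(d["fx"]*c[0]/-c[2]+d["cx"]),float(d["cy"]-d["fy"]*c[1]/-c[2])
def crop(f,o,x0,y0,x1,y1,s):
    i=cv2.imread(f)[y0:y1,x0:x1]; cv2.imwrite(o,cv2.resize(i,None,fx=s,fy=s,interpolation=cv2.INTER_CUBIC))
E
python3 - <<'E'
from h import *
for n in("top","side"):
    d=snap(n,f"pics/{n}0.png"); print({k:v for k,v in d.items() if k!="pixels"})
print(status.state())
E
```

```text
pics
{'fx': 457.4873288135974, 'fy': 457.4873288135974, 'cx': 285.38163080193334, 'cy': 211.943947505322, 'pose': array([[-0.01095358,  0.98783303, -0.15513193,  0.5222614 ],
       [-0.99969536, -0.00738665,  0.02355067,  0.0197269 ],
       [ 0.02211823,  0.15534264,  0.98761301,  0.88445459],
       [ 0.        ,  0.        ,  0.        ,  1.        ]])}
{'fx': 433.4589186731108, 'fy': 433.4589186731108, 'cx': 284.2295716669814, 'cy': 209.92144496392052, 'pose': array([[ 9.91850228e-01,  7.12832715e-02, -1.05602180e-01,
         5.24543094e-01],
       [-1.27408325e-01,  5.58132202e-01, -8.19911924e-01,
        -7.45753143e-01],
       [ 4.93973023e-04,  8.26684426e-01,  5.62665634e-01,
         6.19913017e-01],
       [ 0.00000000e+00,  0.00000000e+00,  0.00000000e+00,
         1.00000000e+00]])}
{'t': 0.1, 'qpos': array([ 1.61019728,  0.50177847, -0.42680471,  1.55132646,  0.22081525,
        1.13830865, -0.21027292]), 'qvel': array([-1.58648837e-04, -2.08167099e-03,  1.29805572e-03, -3.65214307e-03,
        9.21902776e-04, -1.37052579e-03, -6.63612889e-05]), 'joint_torque': array([-1.13779376e-02, -5.67869711e+01, -5.83878323e+00, -2.79909647e+01,
       -6.92208786e-02,  2.42371112e-02,  4.67217330e-05]), 'eef_pos': array([ 0.14408084, -0.6332214 ,  0.24477442]), 'tool_rot': array([ 9.93741170e-01,  1.11703660e-01, -7.21353261e-05, -8.79344690e-04]), 'ft_force': array([-0.75743625, -0.33397492,  0.18575914]), 'wrist_torque': array([-0.02262729, -0.0278804 ,  0.01777337]), 'opening': 0.9972647925215786}
```

View pics/top0.png

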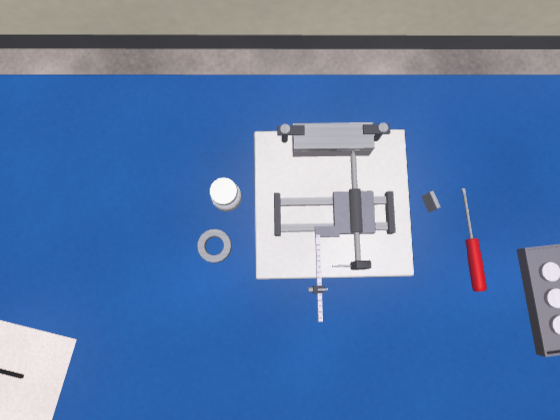

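View pics/side0.png

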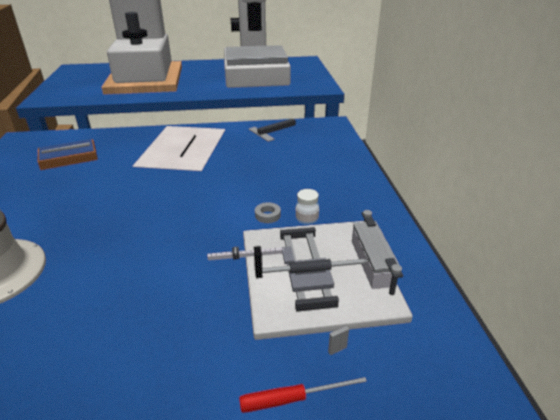

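The top view shows the fixture plate at about (255–412, 130–278), the handle near (361,265), the fin near (333,266) and the index clamp near (318,289). In the side view the handle is near (258,262). I'll enlarge both.

Run:
```python
from h import *
crop("pics/top0.png","pics/top0c.png",240,115,425,335,3.2) if 0 else crop("pics/top0.png","pics/top0c.png",300,220,400,330,5)
crop("pics/top0.png","pics/top0d.png",245,120,420,285,3.6)
crop("pics/side0.png","pics/side0c.png",200,220,330,320,6)
```

```text
(no output)
```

View pics/top0c.png

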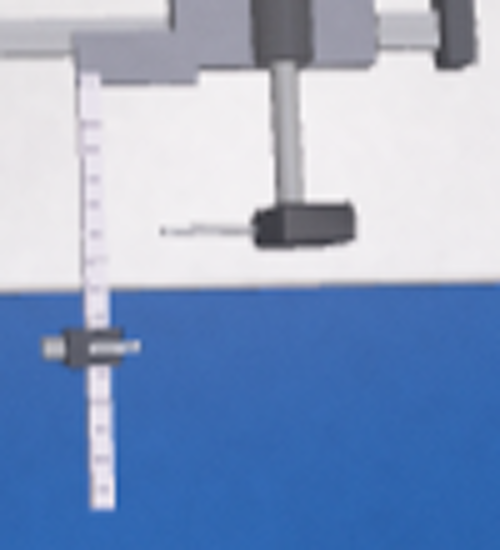

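View pics/top0d.png

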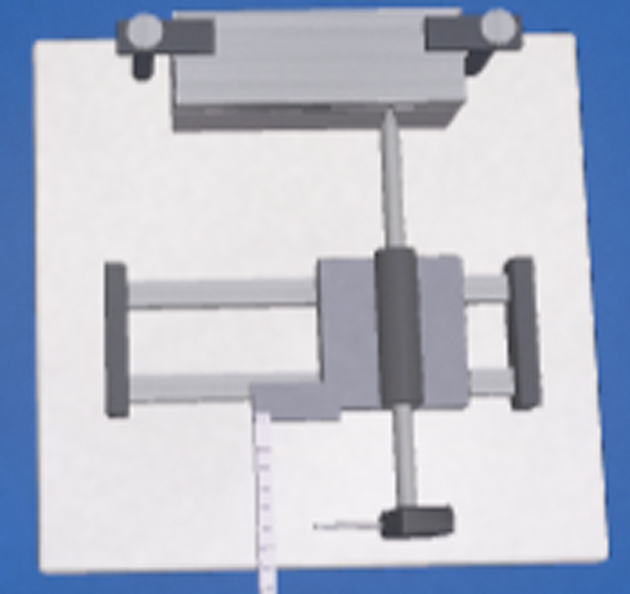

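View pics/side0c.png

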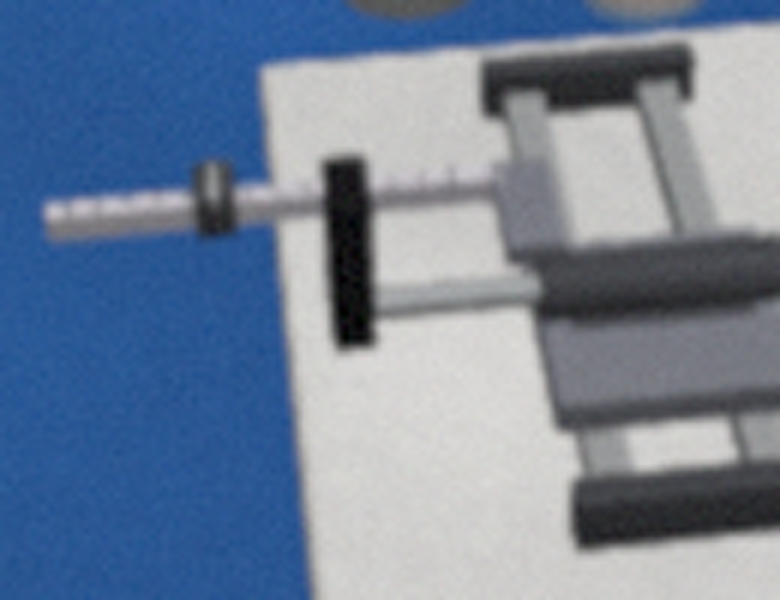

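Run:
```python
from h import *
d=load("pics/top0.png"); s=load("pics/side0.png")
C=[(254.7,131.7),(404.7,129.7),(256.1,278.9),(413.6,275.6)]
W=np.array([atz(d,*c,.02)[:2] for c in C]); print(W)
L=np.array([(.17,.15),(.17,-.15),(-.12,.15),(-.12,-.15)])
a=L-L.mean(0); b=W-W.mean(0)
th=np.arctan2((a[:,0]*b[:,1]-a[:,1]*b[:,0]).sum(),(a*b).sum())
R=np.array([[np.cos(th),-np.sin(th)],[np.sin(th),np.cos(th)]])
t=W.mean(0)-R@L.mean(0); print("yaw",th,"org",t); print("res mm",(W-(L@R.T+t))*1e3)
f=lambda p:(R.T@(np.asarray(p)[:2]-t))*1e3
cc=lambda u,v:(300+u/5,220+v/5)
# handle top: corners of top face in crop c: far side (270..350,205..), 
for nm,u,v,z in [("fin tip",162,231,.06),("blade tip",140,346,.06),("blade base",42,348,.06),("handle top L near",285,240,.112),("handle top R near",354,240,.112),("handle top R far",352,205,.112),("handle top L far",289,208,.112)]:
    p=atz(d,*cc(u,v),z); print(nm,p,f(p))
# side view predictions
M=lambda x,y,z:np.r_[R@[x,y]+t,z]
cs=lambda u,v:(200+u/6,220+v/6)
for u,v,nm in [(328,160,"top NL"),(365,160,""),(375,345,"bot")]:
    print(nm,f(atz(s,*cs(u,v),.112 if v<300 else .052)))
for c in L: print(proj(s,M(c[0],c[1],.02)))
```

```text
[[ 0.81806801  0.05765275]
 [ 0.82118634 -0.23909854]
 [ 0.53187997  0.05519852]
 [ 0.53485483 -0.24115678]]
yaw 0.009118678874941713 org [ 0.65149833 -0.09207898]
res mm [[-2.05546419 -1.81219131]
 [-1.67270579  1.42404719]
 [ 1.74443844 -1.62204103]
 [ 1.98373154  2.01018514]]
fin tip [ 0.55253144 -0.0832874   0.06      ] [-98.882611    9.6936447]
blade tip [ 0.51190936 -0.07433334  0.06      ] [-139.42134544   19.01774999]
blade base [ 0.51159939 -0.03936499  0.06      ] [-139.41245014   53.98747053]
handle top L near [ 0.54719232 -0.11821527  0.112     ] [-104.53999656  -25.18408596]
handle top R near [ 0.54695432 -0.1415424   0.112     ] [-104.99069187  -48.50807136]
handle top R far [ 0.55869356 -0.14133475  0.112     ] [-93.25005113 -48.40748117]
handle top L far [ 0.557897   -0.11994888  0.112     ] [-93.85157336 -27.01523218]
top NL [-101.57768491  -25.63273571]
 [-90.26470662 -27.18392436]
bot [-90.6144195  -45.75929637]
(364.3873598071508, 220.6426473333252)
(412.1801749563332, 316.55073888181596)
(242.02109713102695, 230.63226726554643)
(251.84611903743826, 334.0008778541765)
```

{"api": "carry_out", "payload": {
  "targets": [
    [0, 0, 0, 0, 0, -1],
    [0, 0, 0, 0, 0, -1],
    [0, 0, 0, 0, 0, -1],
    [0, 0, 0, 0, 0, -1],
    [0, 0, 0, 0, 0, -1],
    [0, 0, 0, 0, 0, -1],
    [0, 0, 0, 0, 0, -1],
    [0, 0, 0, 0, 0, -1],
    [0, 0, 0, 0, 0, -1],
    [0, 0, 0, 0, 0, -1],
    [0, 0, 0, 0, 0, -1],
    [0, 0, 0, 0, 0, -0.97]
  ],
  "claw": 0
}}

```text
t: 1.1
eef_pos: [0.1441, -0.6335, 0.2451]
tool_rot: [0.738, 0.675, 0.0, -0.0]
ft_force: [-0.6, 0.1, -0.8]
opening: 0.498
```

{"api": "carry_out", "payload": {
  "targets": [
    [0, 0, 0, 0, 0, -0.94],
    [0.0278, 0.023, 0, 0, 0, 0],
    [0.0278, 0.023, 0, 0, 0, 0],
    [0.0278, 0.023, 0, 0, 0, 0],
    [0.0278, 0.023, 0, 0, 0, 0],
    [0.0278, 0.023, 0, 0, 0, 0],
    [0.0278, 0.023, 0, 0, 0, 0],
    [0.0278, 0.023, 0, 0, 0, 0],
    [0.0278, 0.023, 0, 0, 0, 0],
    [0.0278, 0.023, 0, 0, 0, 0],
    [0.0278, 0.023, 0, 0, 0, 0],
    [0.0278, 0.023, 0, 0, 0, 0]
  ]
}}

```text
t: 2.1
eef_pos: [0.3332, -0.4022, 0.2455]
tool_rot: [0.705, 0.709, -0.0, -0.0]
ft_force: [-0.7, -0.6, 0.5]
opening: 0.499
```

{"api": "carry_out", "payload": {
  "targets": [
    [0.0278, 0.023, 0, 0, 0, 0],
    [0.0278, 0.023, 0, 0, 0, 0],
    [0.0278, 0.023, 0, 0, 0, 0],
    [0.0278, 0.023, 0, 0, 0, 0],
    [0.0278, 0.023, 0, 0, 0, 0],
    [0.0278, 0.023, 0, 0, 0, 0],
    [0.0278, 0.023, 0, 0, 0, 0],
    [0.0278, 0.023, 0, 0, 0, 0],
    [0.0278, 0.023, 0, 0, 0, 0],
    [0.0278, 0.023, 0, 0, 0, 0],
    [0.0278, 0.023, 0, 0, 0, 0],
    [0.0278, 0.023, 0, 0, 0, 0]
  ]
}}

```text
t: 3.1
eef_pos: [0.539, -0.1513, 0.2453]
tool_rot: [0.705, 0.709, -0.0, -0.0]
ft_force: [0.2, 0.1, -0.4]
opening: 0.498
```

{"api": "carry_out", "payload": {
  "targets": [
    [0.028, 0.019, 0, 0, 0, 0],
    [0, 0, 0.03, 0, 0, 0],
    [0, 0, 0.03, 0, 0, 0],
    [0, 0, 0.03, 0, 0, 0],
    [0, 0, 0.03, 0, 0, 0],
    [0, 0, 0, 0, 0, 0]
  ]
}}

```text
t: 3.6
eef_pos: [0.5494, -0.131, 0.1512]
tool_rot: [0.705, 0.709, -0.002, -0.003]
ft_force: [-1.8, -1.0, 0.4]
opening: 0.498
```

Run:
```python
from h import *
for n in("top","side"):
    d=snap(n,f"pics/{n}1.png")
print(status.state()["eef_pos"])
crop("pics/top1.png","pics/top1c.png",280,190,420,310,5)
crop("pics/side1.png","pics/side1c.png",190,200,320,300,6)
```

```text
[ 0.55216615 -0.13089711  0.15524012]
```

View pics/top1c.png

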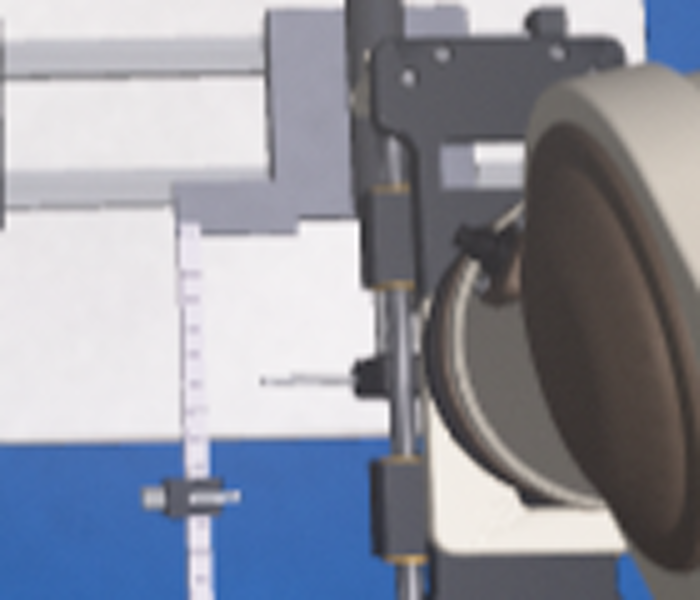

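View pics/side1c.png

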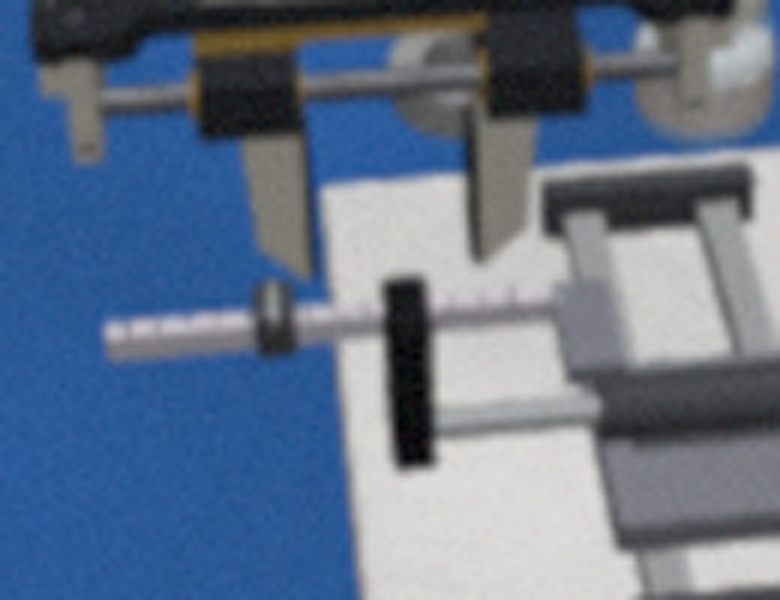

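{"api": "carry_out", "payload": {
  "targets": [
    [0, 0.0045, 0, 0, 0, 0],
    [0, 0, 0.019, 0, 0, 0],
    [0, 0, 0.019, 0, 0, 0],
    [0, 0, 0.019, 0, 0, 0],
    [0, 0, 0.019, 0, 0, 0],
    [0, 0, 0, 0, 0, 0],
    [0, 0, 0, 0, 0, 0],
    [0, 0, 0, 0, 0, 0]
  ]
}}

```text
t: 4.37
eef_pos: [0.5563, -0.1309, 0.0986]
tool_rot: [0.705, 0.709, 0.0, -0.0]
ft_force: [-0.0, -0.1, 0.1]
opening: 0.501
```

Run:
```python
from h import *
d=snap("side","pics/side2.png")
s=status.state();print(s["eef_pos"],s["ft_force"],s["t"])
crop("pics/side2.png","pics/side2c.png",190,200,320,300,6)
```

```text
[ 0.55661233 -0.13097773  0.09907258] [-0.50411428 -0.39943186  0.12825783] 4.4167
```

View pics/side2c.png

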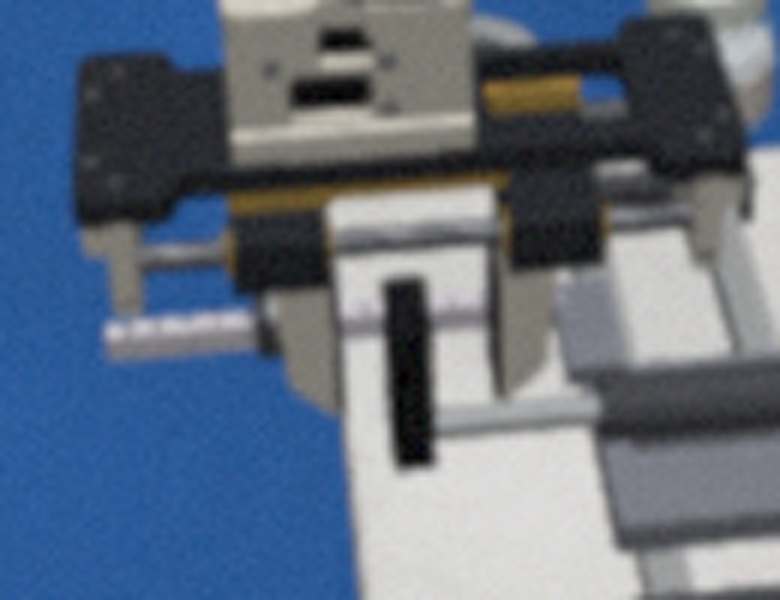

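The handle sits between the fingers, 2–3 mm to the robot side of centre. Closing will press the tip into the seam, which is the safe direction. I'll take out 1 mm and close.

{"api": "carry_out", "payload": {
  "targets": [
    [0, -0.0013, 0, 0, 0, 0],
    [0, 0, 0, 0, 0, 0],
    [0, 0, 0, 0, 0, 0],
    [0, 0, 0, 0, 0, 0],
    [0, 0, 0, 0, 0, 0],
    [0, 0, 0, 0, 0, 0],
    [0, 0, 0, 0, 0, 0],
    [0, 0, 0, 0, 0, 0],
    [0, 0, 0, 0, 0, 0],
    [0, 0, 0, 0, 0, 0]
  ],
  "claw": 1
}}

```text
t: 5.25
eef_pos: [0.554, -0.1313, 0.0988]
tool_rot: [0.705, 0.709, -0.001, -0.001]
ft_force: [-6.2, 0.9, 5.0]
opening: 0.149
```

Run:
```python
from h import *
d=snap("top","pics/top3.png")
s=status.state();print(s["eef_pos"],s["ft_force"],s["wrist_torque"],s["opening"],s["t"])
crop("pics/top3.png","pics/top3c.png",280,190,420,310,5)
```

```text
[ 0.5539613  -0.13131219  0.09878124] [-5.44847606 -0.50535489  5.8736515 ] [-0.03860047  0.83811523  0.09469973] 0.15169145997673772 5.3
```

View pics/top3c.png

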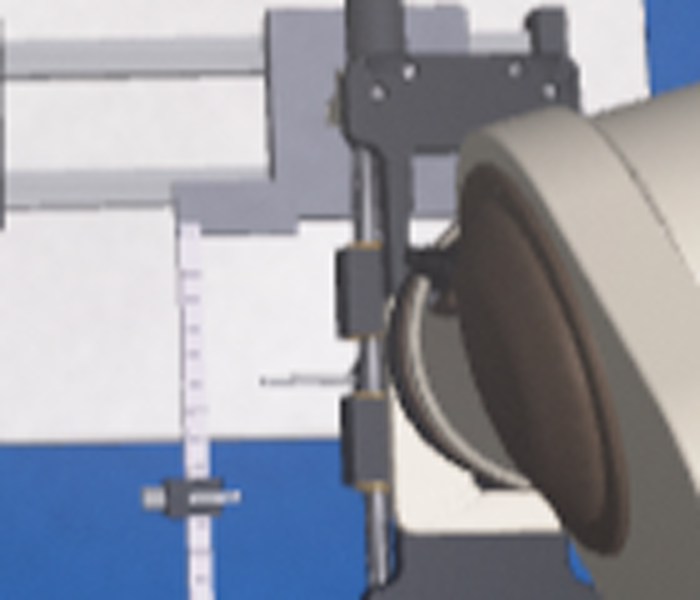

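{"api": "carry_out", "payload": {
  "targets": [
    [0.001, 0, 0, 0, 0, 0],
    [0.002, 0, 0, 0, 0, 0],
    [0.003, 0, 0, 0, 0, 0],
    [0.003, 0, 0, 0, 0, 0],
    [0.003, 0, 0, 0, 0, 0],
    [0.003, 0, 0, 0, 0, 0],
    [0.003, 0, 0, 0, 0, 0],
    [0.003, 0, 0, 0, 0, 0],
    [0.003, 0, 0, 0, 0, 0],
    [0.003, 0, 0, 0, 0, 0],
    [0.003, 0, 0, 0, 0, 0],
    [0.003, 0, 0, 0, 0, 0]
  ]
}}

```text
t: 6.3
eef_pos: [0.5537, -0.1072, 0.0988]
tool_rot: [0.705, 0.709, -0.002, -0.0]
ft_force: [-6.0, -2.6, 5.9]
opening: 0.145
```

{"api": "carry_out", "payload": {
  "targets": [
    [0.003, 0, 0, 0, 0, 0],
    [0.003, 0, 0, 0, 0, 0],
    [0.003, 0, 0, 0, 0, 0],
    [0.003, 0, 0, 0, 0, 0],
    [0.003, 0, 0, 0, 0, 0],
    [0.003, 0, 0, 0, 0, 0],
    [0.003, 0, 0, 0, 0, 0],
    [0.003, 0, 0, 0, 0, 0],
    [0.003, 0, 0, 0, 0, 0],
    [0.003, 0, 0, 0, 0, 0],
    [0.003, 0, 0, 0, 0, 0],
    [0.003, 0, 0, 0, 0, 0]
  ]
}}

```text
t: 7.3
eef_pos: [0.5534, -0.0801, 0.0988]
tool_rot: [0.705, 0.709, -0.002, -0.0]
ft_force: [-5.8, -1.1, 7.3]
opening: 0.149
```

{"api": "carry_out", "payload": {
  "targets": [
    [0.003, 0, 0, 0, 0, 0],
    [0.003, 0, 0, 0, 0, 0],
    [0.003, 0, 0, 0, 0, 0],
    [0.003, 0, 0, 0, 0, 0],
    [0.003, 0, 0, 0, 0, 0],
    [0.003, 0, 0, 0, 0, 0],
    [0.003, 0, 0, 0, 0, 0],
    [0.003, 0, 0, 0, 0, 0],
    [0.003, 0, 0, 0, 0, 0],
    [0.003, 0, 0, 0, 0, 0]
  ]
}}

```text
t: 8.13
eef_pos: [0.5531, -0.0576, 0.0987]
tool_rot: [0.705, 0.709, -0.002, -0.001]
ft_force: [-6.7, -1.2, 7.3]
opening: 0.151
```

{"api": "carry_out", "payload": {
  "targets": [
    [0.003, 0, 0, 0, 0, 0],
    [0.003, 0, 0, 0, 0, 0],
    [0.003, 0, 0, 0, 0, 0],
    [0.003, 0, 0, 0, 0, 0],
    [0.003, 0, 0, 0, 0, 0],
    [0.003, 0, 0, 0, 0, 0],
    [0.003, 0, 0, 0, 0, 0],
    [0.003, 0, 0, 0, 0, 0],
    [0.002, 0, 0, 0, 0, 0],
    [0.001, 0, 0, 0, 0, 0],
    [0.001, 0, 0, 0, 0, 0],
    [0, 0, 0, 0, 0, 0]
  ]
}}

```text
t: 9.13
eef_pos: [0.5529, -0.0362, 0.0988]
tool_rot: [0.705, 0.709, -0.002, -0.001]
ft_force: [-6.1, -1.0, 8.4]
opening: 0.152
```

{"api": "carry_out", "payload": {
  "targets": [
    [0.001, 0, 0, 0, 0, 0],
    [0.001, 0, 0, 0, 0, 0],
    [0.001, 0, 0, 0, 0, 0],
    [0.001, 0, 0, 0, 0, 0],
    [0.001, 0, 0, 0, 0, 0],
    [0, 0, 0, 0, 0, 0]
  ]
}}

```text
t: 9.63
eef_pos: [0.5529, -0.0346, 0.0988]
tool_rot: [0.706, 0.708, -0.003, 0.0]
ft_force: [-7.8, -5.4, 8.6]
opening: 0.15
```

{"api": "carry_out", "payload": {
  "targets": [
    [0.001, 0, 0, 0, 0, 0],
    [0.001, 0, 0, 0, 0, 0],
    [0, 0, 0, 0, 0, 0],
    [0, 0, 0, 0, 0, 0]
  ]
}}

```text
t: 9.97
eef_pos: [0.5529, -0.0345, 0.0988]
tool_rot: [0.706, 0.708, -0.003, 0.001]
ft_force: [-7.4, -7.9, 9.0]
opening: 0.157
```

Run:
```python
from h import *
d=snap("top","pics/top4.png");snap("side","pics/side4.png")
s=status.state();print(s["eef_pos"],s["tool_rot"],s["ft_force"],s["wrist_torque"],s["opening"],s["t"])
crop("pics/top4.png","pics/top4c.png",225,180,385,300,5)
crop("pics/side4.png","pics/side4c.png",200,190,330,290,6)
```

```text
[ 0.55291265 -0.03449323  0.09874102] [ 7.06083250e-01  7.08120690e-01 -3.35028161e-03  5.55283320e-04] [-7.76687612 -7.96068518  8.84962885] [-1.38174372  1.16622263  0.27988585] 0.14829342780926028 10.0667
```

View pics/top4c.png

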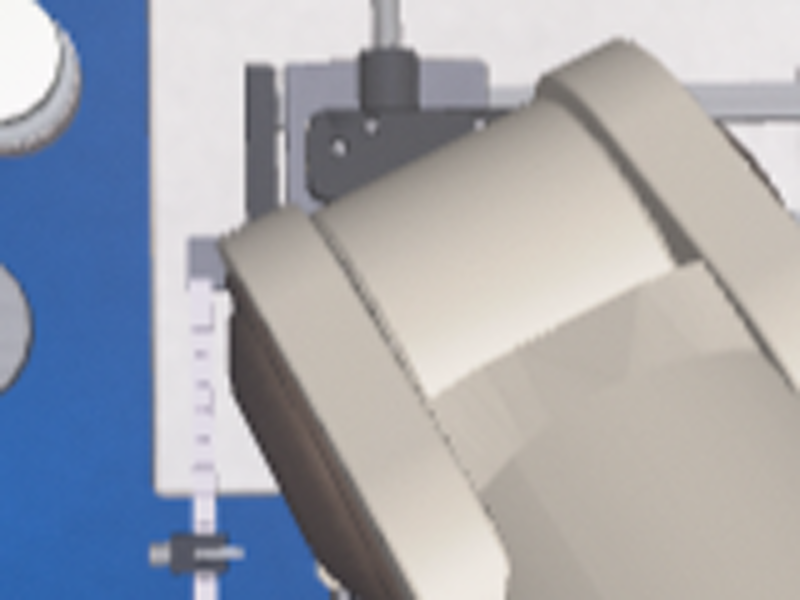

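View pics/side4c.png

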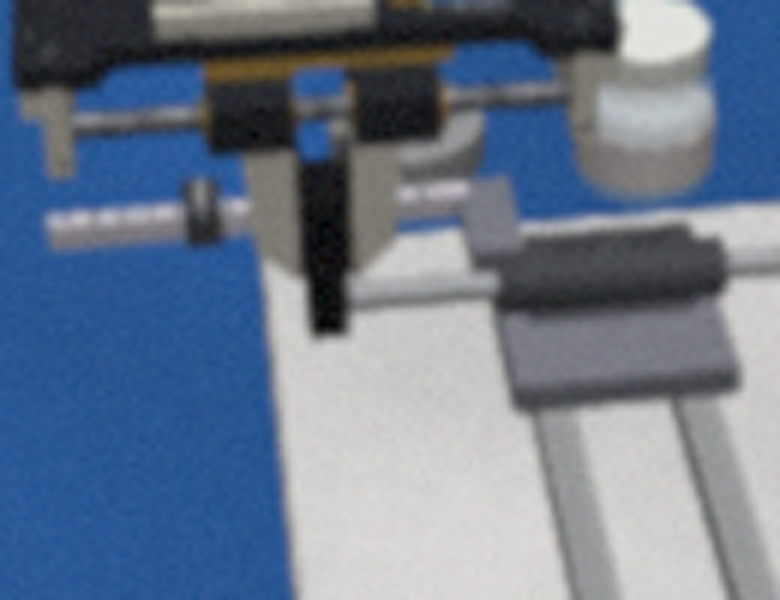

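Run:
```python
from h import *
for k in (0,1,3):
    i=cv2.imread(f"pics/top{k}.png"); 
    cv2.imwrite(f"pics/z{k}.png",cv2.resize(i[255:300,305:365],None,fx=12,fy=12,interpolation=cv2.INTER_NEAREST))
    if k==0:
        g=i.astype(int).sum(2)//3
        print("fin", g[261:272,330:352]); print("blade red",i[284:296,312:332,2])
i=cv2.imread("pics/top4.png"); print("blade4 red",i[284:298,254:276,2])
d=load("pics/top4.png")
R=lambda th:np.array([[np.cos(th),-np.sin(th)],[np.sin(th),np.cos(th)]])
t=np.array([.6515,-.09208])
for u,v in [(273.6,290.4)]: p=atz(d,u,v,.06); print(p,R(.0105).T@(p[:2]-t)*1e3)
```

```text
fin [[239 239 240 239 240 240 240 240 241 241 241 240 240 240 240 241 241 241
  240 240 238 205]
 [237 239 239 239 240 240 240 241 241 241 241 240 240 240 240 240 241 240
  240 239 218 110]
 [238 239 239 240 240 240 240 240 241 241 240 240 240 240 240 241 240 241
  241 236 163  67]
 [238 239 240 240 240 239 239 237 222 223 224 227 228 228 228 229 229 230
  230 224 122  66]
 [238 237 205 223 223 223 224 222 199 190 192 199 199 199 200 200 202 202
  204 198 153  93]
 [237 234 171 205 200 185 185 185 187 200 199 199 199 197 183 176 177 175
  183 178 149  87]
 [237 237 224 228 227 222 222 221 222 229 228 228 228 228 223 221 221 221
  224 219 163  66]
 [238 238 239 239 240 240 240 239 239 239 239 238 238 239 240 240 240 240
  240 237 189  63]
 [237 237 238 238 239 240 240 239 239 238 239 238 238 238 239 239 239 239
  239 238 222 153]
 [237 237 237 239 239 239 239 239 239 239 239 238 238 238 239 238 239 238
  238 238 237 224]
 [236 237 238 238 239 238 239 239 238 239 238 238 238 239 239 239 238 238
  237 237 238 238]]
blade red [[ 68  65  67  69  89 178 222 221 219 183  68  68  68  66  68 
[... 1637 characters left out ...]
0 165  98  84  83  85  94 137 133 141 144 145 143 137 136
  135 110  57  57]
 [ 68 132 134 133 121  89  83  83  83  84  84  76  79  84  83  83  57  55
   57  55  55  55]
 [ 57  78  82  79  68  79  85  84  84  85  85  85  85  84  84  83  59  54
   56  56  55  56]
 [ 51  51  52  52  53  65  69  70  72  83 143 143 143 139  91  67  56  56
   54  56  54  56]
 [ 51  51  51  51  51  51  52  53  54  85 183 165 167 178  99  52  55  56
   55  56  55  54]
 [ 51  51  50  51  51  53  52  53  51  93 214 203 203 205 120  55  54  55
   55  55  54  54]
 [ 49  52  51  50  51  51  53  51  52 100 225 225 225 221 132  53  54  54
   56  53  55  55]]
[0.51089346 0.02253878 0.06      ] [-139.39531067  116.08880599]
```

View pics/z0.png

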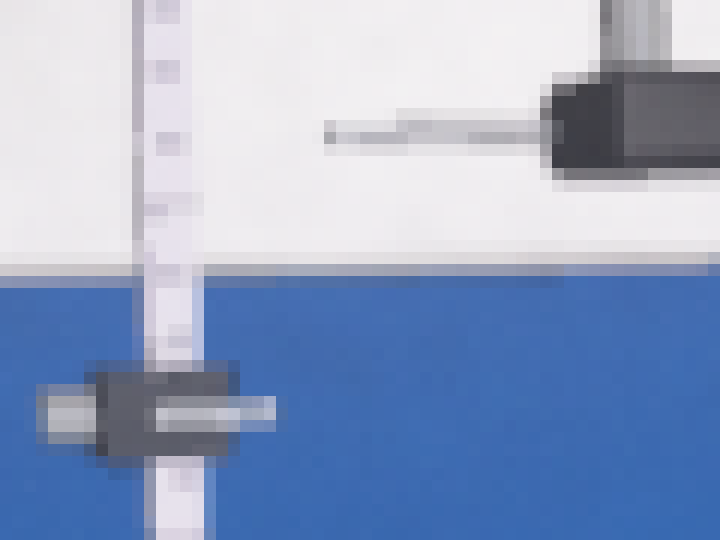

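Carriage check: the blade tip is now at fixture y = 116 mm, exactly what the end stop implies (60+56), and side force builds without motion. The fin-to-blade gap from the first picture is about 41 mm, so I'll start the pull.

{"api": "carry_out", "payload": {
  "targets": [
    [0, -0.001, 0, 0, 0, 0],
    [0, -0.002, 0, 0, 0, 0],
    [0, -0.003, 0, 0, 0, 0],
    [0, -0.003, 0, 0, 0, 0],
    [0, -0.003, 0, 0, 0, 0],
    [0, -0.003, 0, 0, 0, 0],
    [0, -0.003, 0, 0, 0, 0],
    [0, -0.003, 0, 0, 0, 0],
    [0, -0.003, 0, 0, 0, 0],
    [0, -0.003, 0, 0, 0, 0],
    [0, -0.003, 0, 0, 0, 0],
    [0, -0.003, 0, 0, 0, 0]
  ]
}}

```text
t: 11.07
eef_pos: [0.5323, -0.0347, 0.0988]
tool_rot: [0.706, 0.708, 0.0, 0.003]
ft_force: [8.0, -7.6, -6.9]
opening: 0.152
```

{"api": "carry_out", "payload": {
  "targets": [
    [0, -0.003, 0, 0, 0, 0],
    [0, -0.003, 0, 0, 0, 0],
    [0, -0.003, 0, 0, 0, 0],
    [0, -0.003, 0, 0, 0, 0],
    [0, -0.003, 0, 0, 0, 0],
    [0, -0.003, 0, 0, 0, 0],
    [0, -0.002, 0, 0, 0, 0],
    [0, -0.001, 0, 0, 0, 0],
    [0, 0, 0, 0, 0, 0],
    [0, 0, 0, 0, 0, 0]
  ]
}}

```text
t: 11.9
eef_pos: [0.517, -0.0348, 0.0988]
tool_rot: [0.706, 0.708, 0.0, 0.003]
ft_force: [9.6, -8.3, -7.9]
opening: 0.152
```

{"api": "carry_out", "payload": {
  "targets": [
    [0, -0.002, 0, 0, 0, 0],
    [0, -0.002, 0, 0, 0, 0],
    [0, -0.0015, 0, 0, 0, 0],
    [0, 0, 0, 0, 0, 0],
    [0, 0, 0, 0, 0, 0],
    [0, 0, 0, 0, 0, 0]
  ]
}}

```text
t: 12.4
eef_pos: [0.513, -0.0349, 0.0988]
tool_rot: [0.706, 0.708, 0.001, 0.003]
ft_force: [9.0, -9.3, -8.8]
opening: 0.148
```

Run:
```python
from h import *
d=snap("top","pics/top5.png");snap("side","pics/side5.png")
s=status.state();print(s["eef_pos"],s["tool_rot"],s["ft_force"],s["wrist_torque"],s["opening"],s["t"])
crop("pics/top5.png","pics/top5c.png",245,250,345,325,8)
crop("pics/side5.png","pics/side5c.png",190,190,320,290,6)
```

```text
[ 0.51302482 -0.03483365  0.09881698] [7.06334515e-01 7.07872076e-01 5.97075502e-04 2.88455945e-03] [ 9.81675648 -8.46815872 -9.17151391] [-1.61199906 -1.49294276  0.25037741] 0.14705026833359083 12.5
```

View pics/top5c.png

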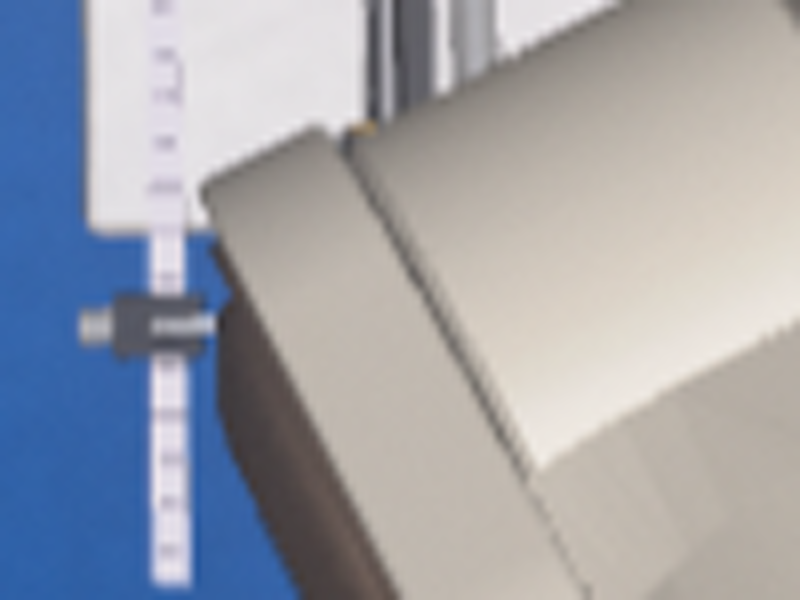

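View pics/side5c.png

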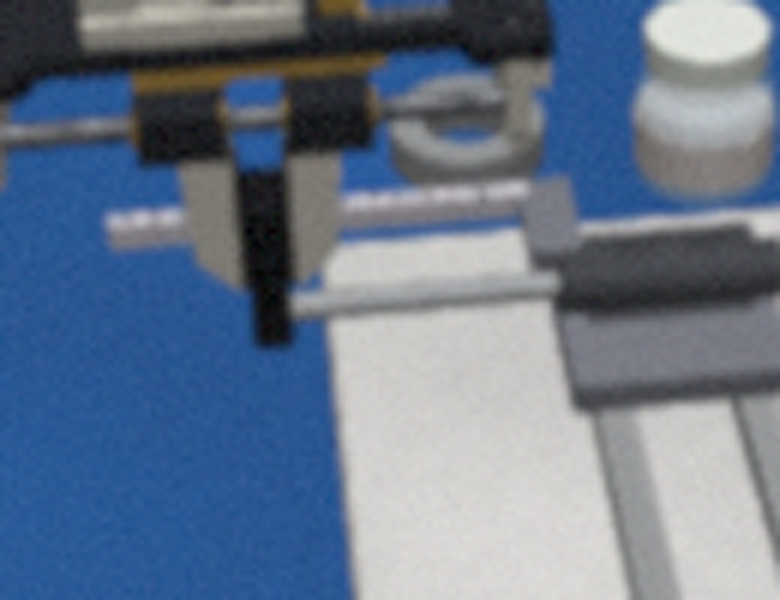

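The arm hides the fin in this view. I'll refine the index distance from the three earlier frames that show both fin and blade, scaled by the ruler ticks. I'll also check in the side view that the handle moved as far as the TCP did.

```bash
cat > m.py <<'E'
from h import *
from scipy.signal import find_peaks
th=.0115; ex=np.array([np.cos(th),np.sin(th)])
fx=lambda d,u,v,z:float(atz(d,u,v,z)[:2]@ex*1e3)
for k in (0,1,3):
    f=f"pics/top{k}.png"; d=load(f); i=cv2.imread(f).astype(float)
    g=i.mean(2); F=[];B=[]
    for c in range(332,347):
        w=np.clip(239-g[261:271,c],0,None); w[w<4]=0; F.append(fx(d,c,(w*np.arange(261,271)).sum()/w.sum(),.062))
    r=i[:,:,2]
    for c in (325,326,327):
        w=np.clip(r[285:293,c]-67,0,None); w[w<4]=0; B.append(fx(d,c,(w*np.arange(285,293)).sum()/w.sum(),.062))
    print(k,np.round(F,1),np.mean(F),np.round(B,1),np.mean(B),"diff",np.mean(F)-np.mean(B), F[0]-np.mean(B))
# ticks
for f,c0,v0,v1 in (("pics/top0.png",319,236,322),("pics/top5.png",266,250,322)):
    d=load(f); i=cv2.imread(f).astype(float); up=cv2.resize(i.mean(2).astype(np.float32),None,fx=8,fy=8,interpolation=cv2.INTER_CUBIC)
    ys=[]
    prof=[]
    for v in np.arange(v0,v1,.125):
        c=c0+(v-v0)*0.035 if '0.png' in f else c0+(v-v0)*0.01
        prof.append(up[int((v+.5)*8),int((c-.8)*8):int((c+1.8)*8)].mean())
    prof=-np.array(prof); pk,_=find_peaks(prof,prominence=6,distance=20)
    vv=v0+pk*.125; print(f,np.round(vv,1)); print(np.round([fx(d,c0,v,.064) for v in vv],1))
s4=load("pics/side4.png");s5=load("pics/side5.png")
E
python3 m.py
python3 - <<'E'
from h import *
for k in(4,5):
    crop(f"pics/side{k}.png",f"pics/s{k}.png",(230,215)[k-4],210,(280,265)[k-4],260,12)
a=cv2.imread("pics/s4.png");b=cv2.imread("pics/s5.png");cv2.imwrite("pics/s45.png",cv2.resize(np.hstack([a,b]),(798,399)))
E
```

```text
0 [552.1 551.9 551.9 551.7 551.6 551.6 552.4 552.7 552.6 552.4 552.3 552.3
 552.  551.9 551.8] 552.0899875029386 [511.7 511.7 511.8] 511.71641822105397 diff 40.37356928188461 40.416264316209265
1 [552.1 552.  551.9 551.7 551.7 551.6 552.4 552.7 552.6 552.4 552.4 552.3
 552.  551.9 551.8] 552.090433134841 [511.7 511.7 511.8] 511.724157819195 diff 40.366275315645964 40.399814575540574
3 [552.1 551.9 551.7 551.7 551.7 551.6 552.4 552.6 552.5 552.4 552.3 552.3
 552.  551.9 551.9] 552.0592901613363 [511.7 511.7 511.8] 511.72496848938357 diff 40.33432167195275 40.38331383062149
pics/top0.png [244.2 249.2 255.2 260.2 266.2 271.2 277.9 282.9 286.4 291.4 299.6 306.
 311.2 317.2]
[591.1 582.1 571.4 562.5 551.8 543.  531.3 522.5 516.4 507.6 493.3 482.3
 473.2 462.9]
pics/top5.png [256.4 261.2 267.2 272.9 278.2 284.1 287.5 292.4 301.2 306.9 312.2 318.2]
[571.4 562.7 552.1 542.2 532.7 522.4 516.5 508.  492.7 483.  473.7 463.4]
```

View pics/s45.png

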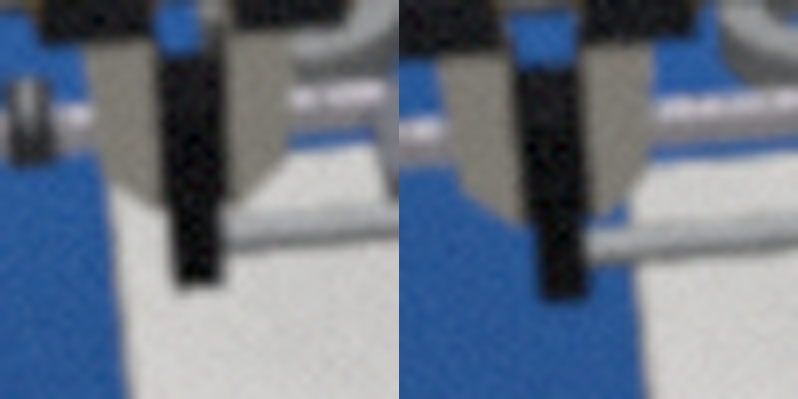

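Run:
```python
from h import *
d=load("pics/top0.png"); i=cv2.imread("pics/top0.png").astype(float); r=i[:,:,2]
print("row170 L",r[170,250:262],"R",r[170,402:416]); print("row245 L",r[245,250:262],"R",r[245,406:418])
print("col270 T",r[126:136,270],"B",r[272:284,270]); print("col385 B",r[270:282,385],"col 300B",r[272:284,300])
print(i[272:284,270])
```

```text
row170 L [ 71.  70.  69.  74. 115. 211. 234. 235. 236. 235. 236. 236.] R [236. 237. 236. 235. 223. 112.  69.  66.  68.  68.  66.  65.  64.  65.]
row245 L [ 67.  68.  67.  69.  79. 142. 216. 233. 232. 234. 234. 233.] R [237. 237. 237. 238. 237. 218.  84.  67.  66.  66.  66.  65.]
col270 T [ 61.  59.  59.  61.  81. 187. 229. 232. 232. 233.] B [233. 233. 234. 234. 234. 225. 172.  96.  61.  60.  61.  61.]
col385 B [238. 237. 237. 236. 234. 222. 155.  73.  65.  64.  66.  65.] col 300B [235. 235. 236. 235. 230. 214. 146.  69.  68.  68.  67.  65.]
[[234. 230. 233.]
 [234. 231. 233.]
 [234. 231. 234.]
 [235. 232. 234.]
 [236. 232. 234.]
 [226. 223. 225.]
 [186. 175. 172.]
 [167. 120.  96.]
 [174. 105.  61.]
 [172. 104.  60.]
 [172. 104.  61.]
 [173. 105.  61.]]
```

Run:
```python
from h import *
d=load("pics/top0.png")
for z in(.02,):
  for a,b in [((254.38,170),(406.7,170)),((255.1,245),(411.5,245)),((270,130.67),(270,278.3))]:
    p,q=atz(d,*a,z),atz(d,*b,z); print(p,q,np.linalg.norm(p-q)*1e3)
  B=[atz(d,327.1,289,.06),atz(d,273.13,290.2,.06)]; print((B[1]-B[0])*1e3)
s4=load("pics/side4.png");s5=load("pics/side5.png")
# handle bottom right corner & left, from s45 (x0.665 of 12x => 7.98 px/px)
k=7.98
for z,n4,n5 in((.052,(222,285),(587-399,299)),(.052,(178,287),(543-399,299)),(.112,(158,52),(513-399,66)),(.112,(222,55),(578-399,70))):
    p=atz(s4,230+n4[0]/k,210+n4[1]/k,z);q=atz(s5,215+n5[0]/k,210+n5[1]/k,z);print((p-q)*1e3)
```

```text
[0.74079107 0.05831462 0.02      ] [ 0.73919588 -0.23878715  0.02      ] 297.10605703890695
[0.59526889 0.0570204  0.02      ] [ 0.5925642  -0.24029494  0.02      ] 297.3276432805927
[0.82007494 0.02759874 0.02      ] [0.53271159 0.02924675 0.02      ] 287.3680710462822
[-1.02562036 96.10635823  0.        ]
[39.90428071  0.68894956  0.        ]
[39.78835246 -0.12722069  0.        ]
[41.58732037  0.91363538  0.        ]
[41.39576376  1.36358302  0.        ]
```

{"api": "carry_out", "payload": {
  "targets": [
    [0, -0.0007, 0, 0, 0, 0],
    [0, -0.0007, 0, 0, 0, 0],
    [0, 0, 0, 0, 0, 0],
    [0, 0, 0, 0, 0, 0],
    [0, 0, 0, 0, 0, 0],
    [0, 0, 0, 0, 0, 0]
  ]
}}

```text
t: 13.0
eef_pos: [0.5121, -0.0349, 0.0988]
tool_rot: [0.706, 0.708, 0.001, 0.003]
ft_force: [9.4, -7.8, -9.0]
opening: 0.152
```

Run:
```python
from h import *
d=snap("top","pics/top6.png")
s=status.state();print(s["eef_pos"],s["tool_rot"],s["ft_force"],s["opening"],s["t"],s["qpos"])
crop("pics/top6.png","pics/top6c.png",245,270,295,310,14)
```

```text
[ 0.51206197 -0.03490299  0.09883082] [7.06366149e-01 7.07840154e-01 6.60008690e-04 2.95705152e-03] [ 10.25237699  -8.07972317 -10.3851087 ] 0.15016378597582028 13.05 [ 0.64797103  0.56259694 -0.79070471  2.00000066  0.56113232  0.80185787
 -0.46729085]
```

View pics/top6c.png

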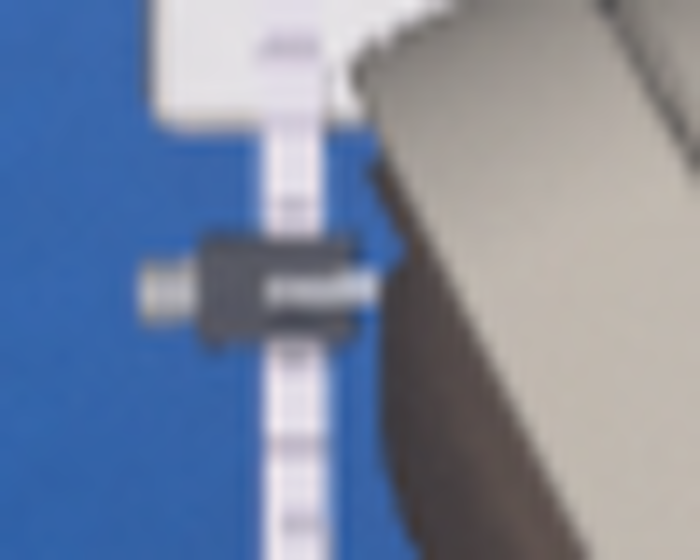

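{"api": "carry_out", "payload": {
  "targets": [
    [0, 0, 0, 0, 0, 0],
    [0, 0, 0, 0, 0, 0],
    [0, 0, 0, 0, 0, 0],
    [0, 0, 0, 0, 0, 0],
    [0, 0, 0, 0, 0, 0],
    [0, 0, 0, 0, 0, 0],
    [0, 0, 0, 0, 0, 0],
    [0, 0, 0, 0, 0, 0],
    [0, 0, 0, 0, 0, 0],
    [0, 0, 0, 0, 0, 0],
    [0, 0, 0, 0, 0, 0],
    [0, 0, 0, 0, 0, 0]
  ]
}}

```text
t: 14.05
eef_pos: [0.5121, -0.0349, 0.0988]
tool_rot: [0.706, 0.708, 0.001, 0.003]
ft_force: [9.3, -9.2, -9.3]
opening: 0.153
```

{"api": "carry_out", "payload": {
  "targets": [
    [0, 0, 0, 0, 0, 0],
    [0, 0, 0, 0, 0, 0],
    [0, 0, 0, 0, 0, 0],
    [0, 0, 0, 0, 0, 0],
    [0, 0, 0, 0, 0, 0],
    [0, 0, 0, 0, 0, 0],
    [0, 0, 0, 0, 0, 0],
    [0, 0, 0, 0, 0, 0],
    [0, 0, 0, 0, 0, 0],
    [0, 0, 0, 0, 0, 0],
    [0, 0, 0, 0, 0, 0],
    [0, 0, 0, 0, 0, 0]
  ]
}}

```text
t: 15.05
eef_pos: [0.5121, -0.0349, 0.0988]
tool_rot: [0.706, 0.708, 0.001, 0.003]
ft_force: [10.3, -7.9, -9.6]
opening: 0.153
```

{"api": "carry_out", "payload": {
  "targets": [
    [0, 0, 0, 0, 0, 0],
    [0, 0, 0, 0, 0, 0],
    [0, 0, 0, 0, 0, 0],
    [0, 0, 0, 0, 0, 0],
    [0, 0, 0, 0, 0, 0],
    [0, 0, 0, 0, 0, 0],
    [0, 0, 0, 0, 0, 0],
    [0, 0, 0, 0, 0, 0]
  ]
}}

```text
t: 15.72
eef_pos: [0.512, -0.0348, 0.0988]
tool_rot: [0.706, 0.708, 0.001, 0.003]
ft_force: [10.4, -8.5, -8.6]
opening: 0.153
```

Run:
```python
from h import *
snap("side","pics/side7.png");snap("top","pics/top7.png")
crop("pics/side7.png","pics/side7c.png",190,170,440,345,3)
s=status.state();print(s["eef_pos"],s["ft_force"],s["opening"],s["t"])
```

```text
[ 0.51209857 -0.03487236  0.09884551] [ 9.35634741 -8.50510239 -9.76528101] 0.15406656973320282 15.8167
```

View pics/side7c.png

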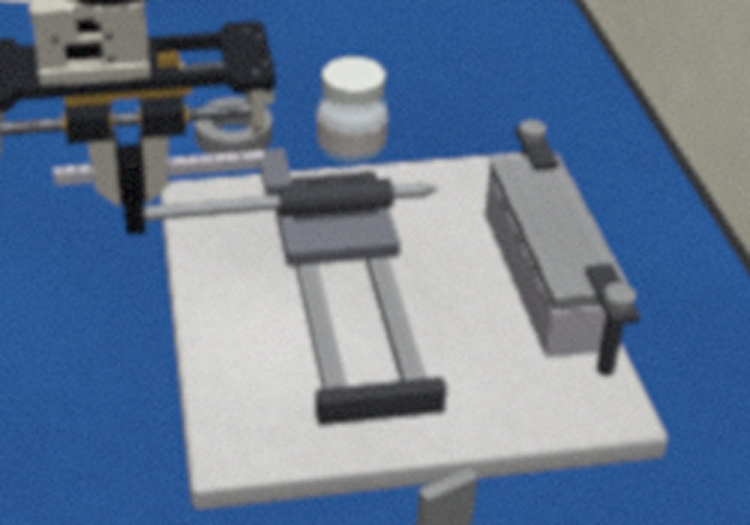

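The side view shows the handle at (132,185) gripped and the rod drawn out, with the stylus tip at (435,188) clear of the part. The carriage is at the left end, and the jar, ring and gauge block haven't moved. I'm handing the job in.

Run:
```python
from workcell import arm
print(arm.sign_off())
```

```text
the job is handed in; nothing more can be done
None
```

I handed the job in at about 15.8 s of the allowed 48 s. The handle was still gripped, the carriage was at the left end stop and the rod was pulled to the index blade. The one thing I couldn't see directly was the fin lined up with the blade, because the wrist hid the fin from both cameras at the end.

**Tracing:** I gripped the handle from above across x and traced to the left at about 2.7 cm/s. A push of about 6 N kept the tip against the seam.

**End stop:** Side force built up without further movement. The blade tip measured y = 116 mm in the fixture's frame, which is what the end stop implies. I kept about 8 N of push against the stop to the end.

**Pull and hold:** I then pulled the rod out by 40.8 mm and held it still for about 2.7 s. The opening was steady at 14 mm, and the roughly 10 N pull matched the spring at that distance.

**Alignment checks:** The pull distance comes from three earlier pictures that showed both fin and blade.
- **Image scale:** uncorrected pixels put the blade 40.4 mm away. Correcting with the plate size, ruler ticks (assumed 10 mm apart) and carriage travel gave 40.7 to 41.0 mm. I trusted the corrected figure, so expect an error of about half a millimetre at most.
- **Side view:** the handle's movement just before the last 1 mm of pull came out as 39.9 mm from its lower corners and about 41.5 mm from its top corners. The arm itself reported 39.9 mm.

The jar, ring and gauge block looked untouched in the last picture. The screwdriver was outside that crop; the arm stayed well above it.

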